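# Refill the bead feeder and set it running

## Task

Refill the bead feeder: turn the selector on the control box to the red stud (off), then pull the drawer well open, move the empty grey-capped jar from it into the blue tray, and stand every green-capped jar upright on the drawer's floor. Push the drawer fully shut, and only then turn the selector to the green stud. Leave the blue- and orange-capped jars, the screwdriver and the ribbon spool where they are.

Things in the scene. Friction and masses are not known exactly. Their poses are not given: they have to be found in the camera images.
- selector (a joint): The selector knob's angle (rad), growing clockwise seen from above, 0 to 1.55. It clicks into four detents: 0 (red stud), 0.5, 1.0 and 1.5 (the green, blue and yellow studs, in an order that varies).
- selector_grip (a point): Point on the knob's vertical axis at the height to grip, 106 mm above the table. The black knob has an upright bar grip 42 mm long, 14 mm thick, its top 7 mm above this point, on a disc of radius 22 mm whose top is 23 mm below this point. The bar lies along the line from this point to the pointer.
- selector_pointer (a point): Point that turns with the knob, 50 mm from its axis in the direction of the white line on the bar, at the radius of the studs (nothing solid is there). The knob points at a stud when this lies over the stud.
- control: Cream control box, 120 x 150 x 70 mm, fixed; origin under its centre. The selector stands in the middle of its top, the studs around it on the side towards the robot.
- stud_red: Red stud on the box top: the selector's off position. Diameter 16 mm, 7 mm high, 50 mm from the knob's axis. Origin: centre of its underside.
- stud_green: Green stud, same size: where the selector must finally point. It sits at one of the three detents beyond red.
- stud_blue: Blue stud, same size, another setting.
- stud_yellow: Yellow stud, same size, another setting.
- feeder_drawer0 (a joint): How far the feeder's drawer is pulled out (m): 0 fully shut, 0.181 fully out. It slides along the feeder's -x axis, towards the robot.
- feeder_drawer0_handle (a point): Middle of the drawer's steel bar handle: a level bar 120 mm long along y, 11 mm thick, standing 35 mm in front of the drawer's face. It lies 46 mm above the table; the drawer front's top edge is at 72 mm and the feeder's top at 84 mm.
- drawer_floor (a point): Centre of the drawer's inner floor, 22 mm above the table; moves with the drawer. Axes: x along the drawer, in the direction it is pushed shut (away from the robot), y to the left, z up. The inside measures 215 mm (x) by 258 mm (y), walls 6 mm thick and 40 mm high above the floor; the front face is 15 mm thick.
- feeder: Cream bead feeder, 260 (x) x 300 (y) x 84 mm high, fixed, with a steel bowl on its top, far half; the drawer is in its front (-x face). Origin under its centre. With the drawer out by d, the front d - 6 mm of its inside is open to the sky.
- empty: Round clear jar, squat, diameter 48 mm, 40 mm tall with its cap (clear body up to 31 mm, cap 43 mm across above). Origin: centre of its underside, z up along its axis. Grey cap and no beads: the empty jar, at the start standing in the drawer.
- tray: Blue open tray, 130 x 130 x 30 mm, walls and floor 4 mm, fixed on the table. Origin: centre of its underside.
- blue: Round clear jar, squat, diameter 48 mm, 40 mm tall with its cap (clear body up to 31 mm, cap 43 mm across above). Origin: centre of its underside, z up along its axis. Blue cap and beads: a bystander.
- amber: Round clear jar, squat, diameter 48 mm, 40 mm tall with its cap (clear body up to 31 mm, cap 43 mm across above). Origin: centre of its underside, z up along its axis. Orange cap and beads: a bystander.
- driver: Screwdriver lying on the table, a bystander.
- ribbon: Red ribbon spool, 70 mm across, 25 mm high, lying flat, a bystander.
- green1: Round clear jar, squat, diameter 48 mm, 40 mm tall with its cap (clear body up to 31 mm, cap 43 mm across above). Origin: centre of its underside, z up along its axis. Green cap and green beads: to be loaded. Two to four of these are present.
- green2: Round clear jar, squat, diameter 48 mm, 40 mm tall with its cap (clear body up to 31 mm, cap 43 mm across above). Origin: centre of its underside, z up along its axis. Green cap and green beads: to be loaded. Two to four of these are present.
- green3: Round clear jar, squat, diameter 48 mm, 40 mm tall with its cap (clear body up to 31 mm, cap 43 mm across above). Origin: centre of its underside, z up along its axis. Green cap and green beads: to be loaded. Two to four of these are present.
- green4: Round clear jar, squat, diameter 48 mm, 40 mm tall with its cap (clear body up to 31 mm, cap 43 mm across above). Origin: centre of its underside, z up along its axis. Green cap and green beads: to be loaded. Two to four of these are present.
There are look-alikes about, which are no part of the job. What is shaped like the green1 but pink is not meant. Leave any pink look-alike of the green3 alone.

How it is judged:
By the outcome, as a careful person would: the job done as asked, in the order asked, and still so for the second after the job is handed in, with the robot touching nothing.
Of green1, green2, green3, green4 only 2 to 4 are there at a start; the rules pass over those that are not, and their reading is None.
At some moment in a run one of green1, green2, green3, green4 may be knocked a few centimetres aside while the robot is not near it.
It also fails if it takes over 210 s, if anything falls off the work surface, if the arm or the gripper's body presses on something with over 40 N, if the wrist force passes 120 N, or if a joint passes its speed limit or range.

## Robot

A 6-joint arm with a two-finger parallel gripper is mounted at the origin on the work surface. World frame = base frame: x ahead of the robot, y to its left, z up, the work surface at z = 0. Lengths are in mm, angles in rad, forces in N, time in s.
With the tool pointing down it reaches from about 350 to 725 mm from the base axis. Payload 4.3 kg.
Tool frame: the origin (TCP) lies midway between the tips of the shut fingers; the grasp point (between the pads) lies 19 mm behind it; z points along the fingers, y is the line along which they close (so a half turn about z gives the same grasp; the last joint's range is limited). The gripper opens to 85 mm and grips with 20 to 120 N. Pads are 22 mm wide; open, the fingers measure 114 mm over their backs; the gripper's body (76 mm by 85 mm) begins 54 mm behind the grasp point. The pads swing forward as they close: fully open they stand 13 mm farther back than shut.
Start: joints at [1.18, 0.377, 0.081, 1.274, 0, 1.46], TCP at [159.353, 552.516, 231.329] pointing down, gripper open.
Joint ranges: [-2.72, 2.72], [-0.84, 1.66], [-1.02, 1.22], [-1.77, 2.12], [-1.37, 1.28], [-3.14, 3.14]. Speed limits (rad/s): [2.57, 2.57, 3.14, 3.14, 3.14, 3.14].

## Interface

Orientations are given as a unit quaternion [w, x, y, z].
In Python, from station import bot, get_state, vision, close_job gives the robot as it stands. Calls block until the motion is done:
- bot.move_pose(position, orientation): joint-space move of the TCP to a pose.
- bot.move_l(position, frame=None, v=150, f_stop=None): straight line of the TCP; frame=None keeps the orientation; v is the mean speed in mm/s. With f_stop (N) it stops when the force on the tool has changed by that much, and returns True; else False.
- bot.goto_joints(angles): joint-space move.
- bot.grip(opening, f_grip=None): opening from 0.0 (shut) to 1.0 (fully open); f_grip is the grip in N (None keeps the last); returns when the fingers have stopped.
- bot.wait(seconds).
- bot.solve_ik(position, orientation): joint angles nearest the present ones, or None.
- get_state(): the state.
- vision.snapshot(name): name is "side" or "top"; returns a dict with "img" (420x560x3 uint8, red, green, blue), "vertical_fov" (degrees; the focal length in pixels is half the picture's height over the tangent of half this angle, whatever the lens; pixels are square), "cx", "cy" (the principal point, pixels), "dist" ([k1, k2, p1, p2, k3] as OpenCV has them; the pictures are not rectified), "R" (3x3) and "t" (3): a world point X has camera coordinates R X + t. Camera axes: x right, y down, z forward; pixel columns grow to the right and rows downward; lengths in mm; the calibration is good to about 2 mm. A picture is of the moment at which its call begins. There is no depth.
A pose or a line that the arm cannot do raises bot.Unreachable and nothing moves.
- close_job(): hands the job in; it is judged then, once.
The state is a dict: "time_s": time; "q": joint angles; "dq": joint speeds; "joint_torque": joint torques, N m; "eef_pos": TCP position; "eef_rot": TCP orientation; "contact_force": force on the tool from outside, world axes, zero at the start; "ft_torque": the same for the moment, N m; "finger_gap": opening from 0.0 (shut) to 1.0 (fully open); "grasp_force": force on a finger pad.
Only numpy, scipy, OpenCV 4.12 (cv2) and the standard library are available. Lean on these libraries where they do the work, as an engineer would, in place of code of your own. Each camera call takes 0.05 s, during which the arm holds its last target. There are 200 camera calls.

## Working session

There is one attempt and no reset: what is moved stays moved. The work goes in short steps, each a Python script; the robot and the scene stay as the last script left them, time stands still between calls to the robot, and variables do not carry over. Pictures are saved under pics/ and viewed, at most 14 in all, crops included, and the job is handed in when it is done.

```bash
ls; mkdir -p pics; python3 - <<'E'
from station import bot,get_state,vision
import cv2,numpy as np
for n in("side","top"):
    s=vision.snapshot(n);cv2.imwrite(f"pics/{n}0.png",s["img"][:,:,::-1])
    print(n,s["vertical_fov"],s["cx"],s["cy"],s["dist"],np.round(s["R"],3).tolist(),np.round(s["t"],1).tolist(), np.round(-np.array(s["R"]).T@s["t"]))
s=get_state();print(s)
E
```

```text
pics
side 56.412415102501846 280.2056208053928 205.985098268301 [-0.07623857  0.          0.          0.          0.        ] [[-0.999, -0.043, -0.017], [-0.02, 0.73, -0.683], [0.042, -0.682, -0.73]] [531.4, 57.6, 1063.7] [488. 706. 825.]
top 50.3311635324655 285.0548950583749 211.0230746912069 [0.02830298 0.         0.         0.         0.        ] [[0.025, -1.0, -0.001], [-0.994, -0.024, -0.105], [0.105, 0.004, -0.994]] [6.5, 518.5, 1398.7] [ 369.   14. 1445.]
{'time_s': 0.1, 'q': array([1.17971031e+00, 3.78000674e-01, 7.98025563e-02, 1.27440243e+00,
       1.55445255e-05, 1.46053105e+00]), 'dq': array([-0.00066985, -0.00104852,  0.00422445, -0.00011852,  0.00102864,
        0.00078322]), 'joint_torque': array([ 9.46814107e-04, -4.64695036e+01,  2.70581657e+01,  1.19987808e-02,
       -1.66512182e-04, -8.40657837e-07]), 'eef_pos': array([159.11008747, 551.95555987, 230.4648914 ]), 'eef_rot': array([-2.31305762e-04,  1.39949412e-01,  9.90158244e-01, -8.71987901e-04]), 'contact_force': array([ 0.52332932,  0.57609296, -0.16058254]), 'ft_torque': array([-0.01052965,  0.01824292, -0.00878788]), 'grasp_force': 0.0, 'finger_gap': 1.0008320737253686}
```

View pics/top0.png

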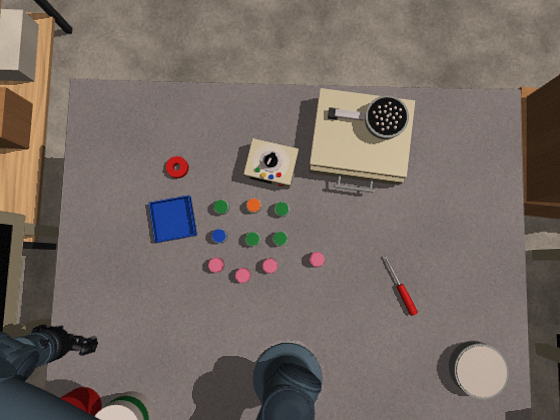

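View pics/side0.png

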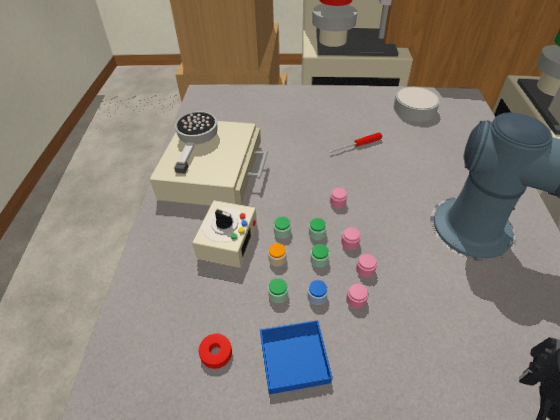

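```bash
cat > h.py <<'E'
from station import bot,get_state,vision,close_job
import cv2,numpy as np
from scipy.optimize import linear_sum_assignment
def snap(n):
    s=vision.snapshot(n);s["n"]=n;s["R"]=np.array(s["R"]);s["t"]=np.array(s["t"]);im=s["img"]
    f=im.shape[0]/2/np.tan(np.radians(s["vertical_fov"])/2)
    s["K"]=np.array([[f,0,s["cx"]],[0,f,s["cy"]],[0,0,1.]]);s["C"]=-s["R"].T@s["t"]
    s["hsv"]=cv2.cvtColor(im,cv2.COLOR_RGB2HSV);return s
def ray(s,p):
    u=cv2.undistortPoints(np.array([[p]],float),s["K"],np.array(s["dist"],float))[0,0]
    d=s["R"].T@np.array([u[0],u[1],1.]);return d/np.linalg.norm(d)
def plane(s,p,z):
    d=ray(s,p);return s["C"]+d*(z-s["C"][2])/d[2]
def proj(s,X):
    return cv2.projectPoints(np.array(X,float).reshape(-1,3),cv2.Rodrigues(s["R"])[0],s["t"],s["K"],np.array(s["dist"],float))[0][:,0]
def tri(a,p,b,q):
    d,e=ray(a,p),ray(b,q);k=np.linalg.lstsq(np.c_[d,-e],b["C"]-a["C"],rcond=None)[0]
    P,Q=a["C"]+d*k[0],b["C"]+e*k[1];return (P+Q)/2,np.linalg.norm(P-Q)
COL={"green":((45,75),110,60),"blue":((100,125),120,60),"orange":((8,20),150,120),"red":((175,5),170,110),"yellow":((21,34),150,120),"pink":((160,174),60,100)}
def blobs(s,c,lo,hi):
    (h0,h1),S,V=COL[c];H=s["hsv"];h=H[...,0]
    m=((h>=h0)&(h<=h1) if h0<h1 else (h>=h0)|(h<=h1))&(H[...,1]>S)&(H[...,2]>V)
    n,l,st,ce=cv2.connectedComponentsWithStats(m.astype(np.uint8),connectivity=8)
    return [(ce[i].round(1),int(st[i,4])) for i in range(1,n) if lo<=st[i,4]<=hi]
def match(a,A,b,B,gate=12):
    """pair blobs of two views by ray distance"""
    if not A or not B:return []
    T=[[tri(a,p[0],b,q[0]) for q in B] for p in A]
    W=np.array([[t[1]+(0 if -10<t[0][2]<140 else 500) for t in r] for r in T])
    return [(T[i][j][0].round(1),round(W[i,j],1),A[i],B[j]) for i,j in zip(*linear_sum_assignment(W)) if W[i,j]<gate]
def crop(s,x0,y0,x1,y1,k,n):
    cv2.imwrite(n,cv2.resize(s["img"][y0:y1,x0:x1,::-1],None,fx=k,fy=k,interpolation=cv2.INTER_CUBIC))
E
python3 - <<'E'
from h import *
a,b=snap("top"),snap("side")
for c in COL:
    A,B=blobs(a,c,4,400),blobs(b,c,8,700)
    if c in("green","pink","blue","orange","yellow","red"):
        print(c,[(x.tolist(),n) for x,n in A],[(x.tolist(),n) for x,n in B])
        for m in match(a,A,b,B):print("   ",m[0],m[1],m[2][0],m[3][0])
t=cv2.resize(a["img"][75:205,235:425],None,fx=4,fy=4,interpolation=cv2.INTER_CUBIC)[:,:,::-1]
cv2.imwrite("pics/tc.png",t)
crop(b,150,110,300,290,3.3,"pics/sc.png")
E
```

```text
green [([257.3, 169.5], 14), ([220.3, 206.0], 130), ([281.4, 208.2], 126), ([252.0, 238.5], 129), ([279.7, 238.0], 128), ([143.9, 413.7], 45)] [([557.5, 38.4], 56), ([281.8, 222.9], 154), ([317.2, 224.4], 153), ([233.1, 235.9], 22), ([319.6, 251.2], 194), ([277.4, 286.4], 227)]
    [641.7 108.7  73.6] 1.0 [257.3 169.5] [233.1 235.9]
    [528.2 225.   35.8] 0.1 [220.3 206. ] [277.4 286.4]
    [525.9  31.   36.2] 0.1 [281.4 208.2] [281.8 222.9]
    [427.9 121.1  36.3] 0.3 [252.  238.5] [319.6 251.2]
    [431.8  33.9  36.5] 0.9 [279.7 238. ] [317.2 224.4]
blue [([270.7, 176.5], 14), ([218.4, 235.3], 142)] [([243.8, 222.7], 22), ([317.7, 288.2], 240)]
    [620.   66.3  74.9] 0.2 [270.7 176.5] [243.8 222.7]
    [435.1 227.2  36.4] 0.3 [218.4 235.3] [317.7 288.2]
orange [([253.1, 204.7], 135)] [([276.6, 250.1], 194)]
    [535.  121.1  36.6] 0.3 [253.1 204.7] [276.6 250.1]
red [([176.2, 166.5], 326), ([278.5, 174.3], 14), ([407.6, 299.7], 191), ([89.3, 409.0], 9)] [([335.8, 2.0], 146), ([368.5, 138.8], 179), ([242.1, 215.6], 19), ([253.4, 222.8], 9)]
    [627.3  42.3  74.7] 0.4 [278.5 174.3] [242.1 215.6]
    [ 248.4 -373.3   11.7] 0.5 [407.6 299.7] [368.5 138.8]
yellow [([263.1, 174.5], 15)] [([240.9, 230.1], 22)]
    [625.3  90.1  74.3] 0.9 [263.1 174.5] [240.9 230.1]
pink [([316.5, 259.0], 172), ([215.6, 264.6], 181), ([269.5, 265.5], 168), ([242.5, 274.9], 174)] [([338.2, 197.5], 270), ([350.5, 238.2], 328), ([366.2, 265.2], 377), ([356.9, 295.7], 418)]
    [368.6 -84.2  19.1] 0.1 [316.5 259. ] [338.2 197.5]
    [343.1 234.7  19.9] 0.1 [215.6 264.6] [356.9 295.7]
    [344.7  64.2  19.4] 0.6 [269.5 265.5] [350.5 238.2]
    [312.9 148.6  20. ] 0.1 [242.5 274.9] [366.2 265.2]
```

View pics/tc.png

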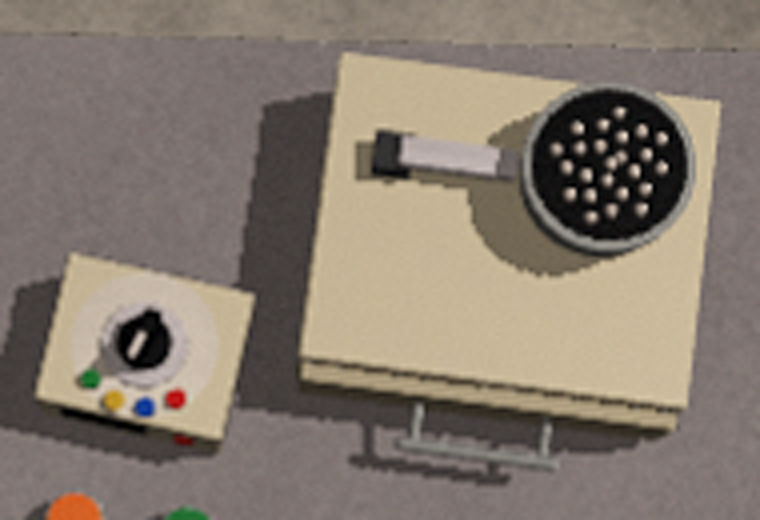

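View pics/sc.png

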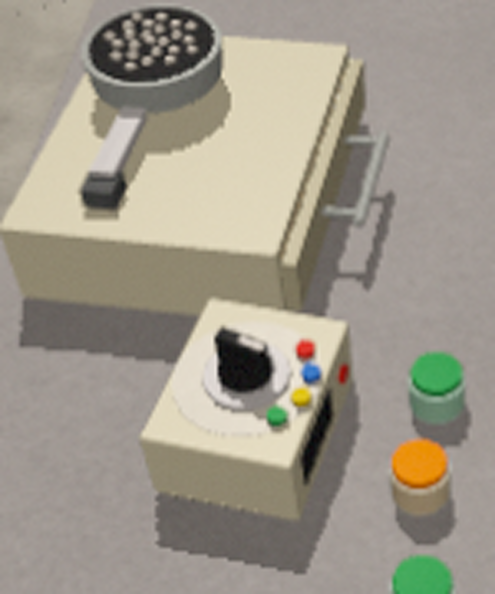

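```bash
cat >> h.py <<'E'
from scipy.spatial.transform import Rotation as Rot
def down(phi):
    c,s=np.cos(phi),np.sin(phi);q=Rot.from_matrix(np.c_[[-s,c,0],[c,s,0],[0,0,-1]]).as_quat();return q[[3,0,1,2]]
def pick_phi(pos,phi,want=0.0):
    """the half-turn variant whose last joint is nearest want"""
    c=[]
    for f in(phi,phi+np.pi):
        q=bot.solve_ik(list(pos),down(f).tolist())
        if q is not None:c.append((abs(q[5]-want),f))
    return min(c)[1]
def go(pos,phi):bot.move_pose([float(v) for v in pos],down(phi).tolist())
def line(pos,v=150,f=None):return bot.move_l([float(x) for x in pos],v=v,f_stop=f)
def st():
    s=get_state();print("t",round(s["time_s"],1),"p",np.round(s["eef_pos"],1),"q6",round(s["q"][5],3),"gap",round(s["finger_gap"],3),"gf",round(s["grasp_force"],1),"F",np.round(s["contact_force"],1));return s
E
python3 - <<'E'
from h import *
a,b=snap("top"),snap("side")
tp=lambda x,y:(235+(x+.5)/4-.5,75+(y+.5)/4-.5)
sp=lambda x,y:(150+(x+.5)/3.3-.5,110+(y+.5)/3.3-.5)
for n,p,q in [("handL",(402,443),(360,219)),("handR",(556,465),(385,138)),("topFL",(302,357),(277,255)),("topBL",(343,55),(8,229)),("topFR",(688,408),(346,45)),("knobtip",(138,345),(250,341)),("facetopL",(302,368),(287,260))]:
    X,e=tri(a,tp(*p),b,sp(*q));print(n,X.round(1),round(e,1),plane(a,tp(*p),{"h":46,"t":84,"k":113,"f":72}[n[0]]).round(1),plane(b,sp(*q),{"h":46,"t":84,"k":113,"f":72}[n[0]]).round(1))
# white line on knob
for s,(x0,y0,x1,y1) in((a,(263,150,280,170)),(b,(212,205,236,230))):
    g=s["img"][y0:y1,x0:x1].min(2); d=s["img"][y0:y1,x0:x1].max(2)
    dark=cv2.morphologyEx((d<70).astype(np.uint8),cv2.MORPH_CLOSE,np.ones((5,5),np.uint8))
    ys,xs=np.where((g>110)&(dark>0))
    P=np.array([plane(s,(x+x0,y+y0),113)[:2] for x,y in zip(xs,ys)])
    if len(P)<3:print("few");continue
    w=np.linalg.svd(P-P.mean(0))[2][0];print("line",len(P),P.mean(0).round(1),w.round(2),np.degrees(np.arctan2(w[1],w[0])).round(1))
# tray
for s,z in((a,30),(b,30)):
    A=blobs(s,"blue",500,6000);print("tray",s["n"],A,plane(s,A[0][0],4).round(1))
E
```

```text
handL [ 600.7 -136.9   48.8] 1.1 [ 601.7 -137.3   46. ] [ 600.5 -139.9   46. ]
handR [ 587.1 -259.8   41.5] 1.2 [ 587.  -258.9   46. ] [ 585.9 -254.1   46. ]
topFL [660.9 -55.   82.2] 0.6 [660.8 -54.9  84. ] [660.1 -53.1  84. ]
topBL [900.6 -83.1  81.2] 6.2 [902.8 -82.5  84. ] [895.5 -79.4  84. ]
topFR [ 629.  -353.1   82.4] 1.6 [ 627.9 -352.6   84. ] [ 629.5 -351.    84. ]
knobtip [660.9  70.9 115.2] 1.2 [660.8  71.  113. ] [662.1  68.8 113. ]
facetopL [653.3 -55.5  76.2] 0.9 [654.7 -55.7  72. ] [653.8 -59.7  72. ]
line 18 [663.3  71.1] [-0.09 -1.  ] -95.3
line 5 [658.4 119.9] [-1.   -0.03] -178.2
tray top [(array([172.1, 218.7]), 1717)] [486.7 383.6   4. ]
tray side [(array([294.6, 356.9]), 4032)] [484.9 378.    4. ]
```

```bash
cat >> h.py <<'E'
KN=np.array([670.2,67.7])
def turn(bar_deg,delta,n=None):
    """grip the knob whose bar lies at bar_deg (world) and turn it clockwise by delta"""
    phi=pick_phi([*KN,160],np.radians(bar_deg-90),-delta/2)
    bot.grip(0.5,40);go([*KN,170],phi);line([*KN,90],120,15);st()
    bot.grip(0.0,40);s=st();q=list(s["q"])
    for k in range(1,5):
        w=q.copy();w[5]=q[5]+delta*k/4;bot.goto_joints(w)
    s=st();bot.grip(0.5);line([*KN,170]);
E
python3 - <<'E'
from h import *
turn(153.5,-1.0)
go([480,150,300],0);a,b=snap("top"),snap("side")
cv2.imwrite("pics/k1.png",np.hstack([cv2.resize(s["img"][y:y+60,x:x+60],None,fx=6,fy=6,interpolation=cv2.INTER_CUBIC) for s,x,y in((a,240,135),(b,200,195))])[:,:,::-1])
E
```

```text
t 4.1 p [670.7  67.9  90.8] q6 0.469 gap 0.496 gf 0.0 F [-0.  -0.1  0.9]
t 4.5 p [671.6  68.4  91.4] q6 0.469 gap 0.153 gf 43.4 F [1.2 3.5 4.3]
t 5.9 p [671.5  69.   91.5] q6 -0.525 gap 0.149 gf 42.9 F [1.3 5.4 0.5]
```

View pics/k1.png

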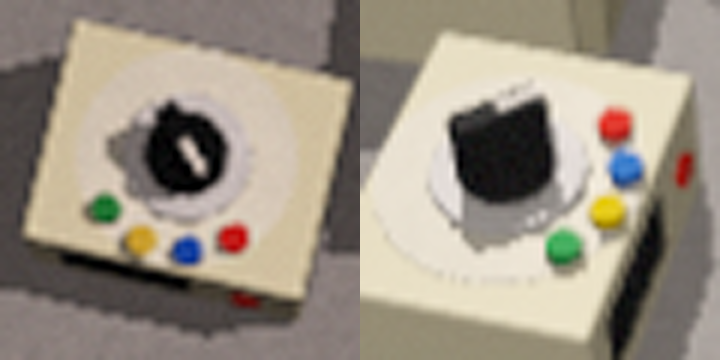

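```bash
cat >> h.py <<'E'
YAW=np.arctan2(-32,297.5);FX=np.array([np.cos(YAW),np.sin(YAW)]);FY=np.array([-FX[1],FX[0]]);H0=np.array([594.6,-198.0])
def handle(d,dz=0):return np.r_[H0-FX*d,28+dz]
E
python3 - <<'E'
from h import *
phi=pick_phi(handle(0,100),YAW,0)
bot.grip(0.28,60);go(handle(0,130),phi);print(line(handle(0),100,12));st()
bot.grip(0,60);s=st();p=s["eef_pos"].copy()
print(line(np.r_[p[:2]-FX*172,p[2]],100,60));st()
bot.grip(0.28);st();e=get_state()["eef_pos"];line([*e[:2],160]);go([300,350,260],0)
a,b=snap("top"),snap("side")
crop(a,290,80,430,230,4,"pics/d_t.png");crop(b,140,110,300,290,3.3,"pics/d_s.png")
E
```

```text
False
t 12.2 p [ 595.2 -198.4   28.7] q6 1.255 gap 0.281 gf 0.0 F [-0.4 -0.  -0.1]
t 12.5 p [ 595.4 -198.3   28.8] q6 1.255 gap 0.103 gf 58.5 F [0.7 0.3 3.2]
False
t 14.4 p [ 423.6 -179.    28.7] q6 1.139 gap 0.107 gf 59.2 F [-0.4  3.5  7.1]
t 14.7 p [ 423.3 -179.7   28.2] q6 1.139 gap 0.284 gf 0.4 F [-1.2  1.   0.1]
```

View pics/d_t.png

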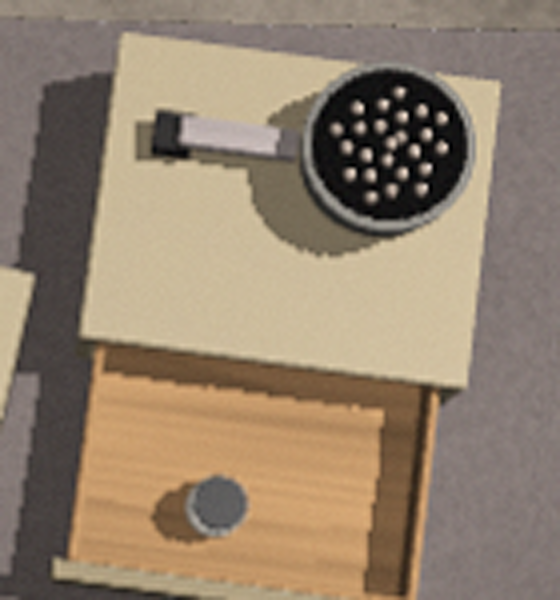

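View pics/d_s.png

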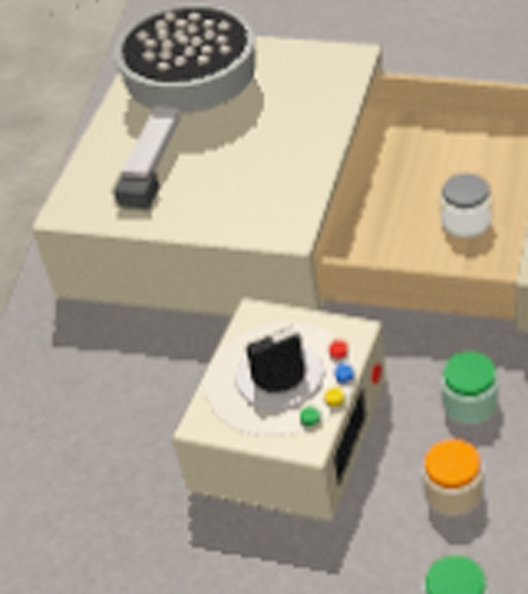

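```bash
cat >> h.py <<'E'
def pick(xy,z0,phi,hi=170,og=0.78):
    """z0: height the jar stands on"""
    bot.grip(og,35);go([*xy,hi],phi);r=line([*xy,z0+3],140,10)
    if r:print("touched on the way down");st()
    bot.grip(0.0,35);s=st();line([*s["eef_pos"][:2],hi]);return s["finger_gap"]
def place(xy,z0,phi,hi=170,og=0.78):
    go([*xy,hi],phi);line([*xy,z0+25],150);r=line([*xy,z0+3.5],50,8);st();bot.grip(og);line([*xy,hi])
E
python3 - <<'E'
from h import *
a,b=snap("top"),snap("side")
p=(290+218.5/4-.5,80+504.5/4-.5);q=(140+466.5/3.3-.5,110+189/3.3-.5)
X,e=tri(a,p,b,q);print(X,e,plane(a,p,62),plane(b,q,62))
xy=plane(a,p,62)[:2]*.5+plane(b,q,62)[:2]*.5
D=H0+FX*(35+15+107.5)-FX*172; print("in drawer",(xy-D)@FX,(xy-D)@FY)
assert e<8 and abs(X[2]-62)<10
phi=pick_phi([*xy,100],YAW+np.pi/2)
g=pick(xy,22,phi);print(g)
if g>.5:
    T=np.array([486,381.]);place(T,5,pick_phi([*T,100],0))
go([300,350,260],0);a,b=snap("top"),snap("side")
for n,(A,B) in {c:(blobs(a,c,60,400),blobs(b,c,80,700)) for c in("green","blue","orange","pink")}.items():
    for m in match(a,A,b,B):print(n,m[0],m[1])
cv2.imwrite("pics/e1.png",np.hstack([a["img"],b["img"]])[:,:,::-1][100:])
cv2.imwrite("pics/e1.png",np.vstack([cv2.resize(a["img"][100:300,120:400],None,fx=1.5,fy=1.5),cv2.resize(b["img"][120:400,130:410],(420,300))])[:,:,::-1])
E
```

```text
[ 536.05241079 -164.39178151   61.8518816 ] 0.22637751979134724 [ 535.92069376 -164.36448543   62.        ] [ 536.15601688 -164.24548418   62.        ]
in drawer -47.32933441506366 27.238826736764068
t 22.1 p [ 537.1 -164.8   26.2] q6 -0.303 gap 0.552 gf 36.1 F [-0.7 -0.5  5.4]
0.5516255946036848
t 26.7 p [485.7 380.8   8.3] q6 -1.009 gap 0.554 gf 36.3 F [0.5 0.3 5.1]
green [528.2 225.   35.7] 0.5
green [525.7  31.   36.7] 0.3
green [436.4  57.4  36.1] 0.2
green [428.  121.1  36.3] 0.6
blue [435.1 227.5  36.8] 0.2
orange [535.  121.1  36.6] 0.3
pink [368.7 -84.5  19.2] 0.3
pink [343.  234.2  19.5] 0.4
pink [344.9  64.2  19.4] 0.3
pink [313.4 148.6  18.9] 1.0
```

View pics/e1.png

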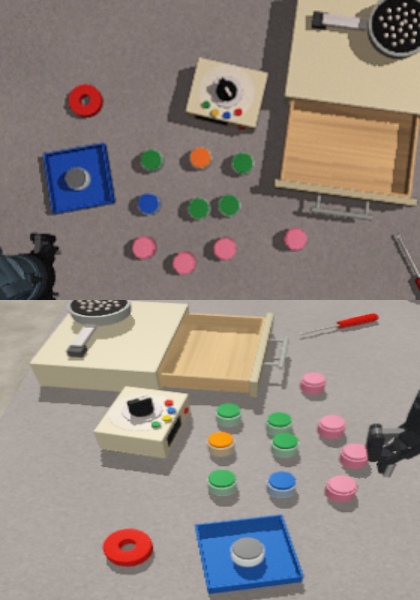

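```bash
cat > load.py <<'E'
from h import *
D=H0+FX*157.5-FX*172
def greens():
    a,b=snap("top"),snap("side")
    return [m[0] for m in match(a,blobs(a,"green",60,400),b,blobs(b,"green",80,700)) if 30<m[0][2]<43 and m[0][1]>0 and m[0][0]>250]
E
python3 - <<'E'
from load import *
for i,y in enumerate((-87,-29,29,87)):
    G=greens();print([g.tolist() for g in G])
    if len(G)<4-i:go([300,350,260],0);G=greens();print("again",[g.tolist() for g in G])
    g=min(G,key=lambda g:g[1])   # nearest the drawer first
    phi=pick_phi([*g[:2],100],0)
    gap=pick(g[:2],0,phi)
    if gap<.5:print("missed");break
    P=D+FX*-28+FY*y;place(P,22,pick_phi([*P,100],YAW))
go([300,350,260],0);print(greens());st();a,b=snap("top"),snap("side")
cv2.imwrite("pics/g1.png",np.vstack([cv2.resize(a["img"][100:300,120:400],None,fx=1.5,fy=1.5),cv2.resize(b["img"][120:400,130:410],(420,300))])[:,:,::-1])
E
```

```text
[[528.3, 225.0, 35.8], [525.7, 31.0, 36.7], [436.3, 57.4, 36.5], [428.0, 121.0, 36.6]]
t 34.6 p [526.7  31.    4. ] q6 1.509 gap 0.548 gf 35.9 F [-1.5  0.2  6. ]
t 38.5 p [ 543.5 -280.    26.1] q6 1.098 gap 0.547 gf 36.3 F [0.7 0.6 3.7]
[[528.2, 225.0, 35.7], [436.3, 57.1, 35.7], [427.9, 120.8, 35.6]]
t 43.2 p [437.   57.1   3.9] q6 1.557 gap 0.551 gf 35.8 F [-1.3  0.1  5.6]
t 47.1 p [ 549.7 -222.3   25.9] q6 1.186 gap 0.549 gf 36.2 F [1.6 0.7 4. ]
[[528.4, 225.3, 35.8], [427.6, 121.2, 35.3]]
t 52.7 p [428.5 121.3   3.9] q6 -1.437 gap 0.548 gf 35.8 F [-0.9  0.1  6.2]
t 57.7 p [ 555.8 -164.7   25.9] q6 1.28 gap 0.548 gf 36.4 F [ 0.5 -0.2  3.8]
[[528.3, 224.9, 36.5]]
t 63.3 p [529.3 225.2   4.2] q6 -1.279 gap 0.55 gf 36.2 F [-0.8  0.3  6.1]
t 68.3 p [ 562.3 -107.    26.2] q6 1.379 gap 0.549 gf 36.4 F [0.5 0.7 4.2]
[]
t 71.7 p [300.6 349.6 259.8] q6 2.295 gap 0.782 gf 0.0 F [-1.1  0.2  0.3]
```

View pics/g1.png

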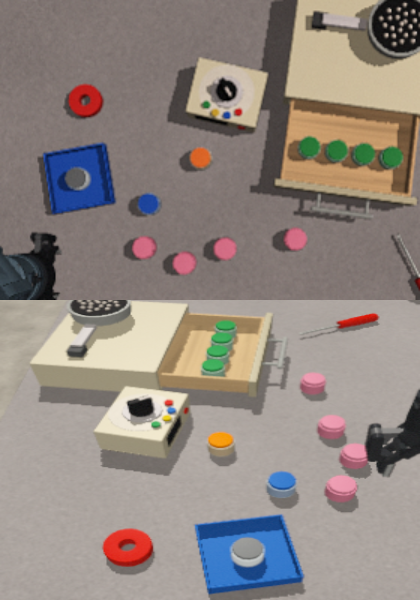

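```bash
python3 - <<'E'
from h import *
phi=pick_phi(handle(172,100),YAW,0)
bot.grip(0.28,60);go(handle(172,130),phi);print(line(handle(172),100,12));st()
bot.grip(0,60);s=st();p=s["eef_pos"].copy()
print(line(np.r_[p[:2]+FX*165,p[2]],60,60));st()
print(line(np.r_[p[:2]+FX*180,p[2]],20,30));st()
bot.grip(0.28);e=st()["eef_pos"];print("d",(H0-e[:2])@FX);line([*e[:2],160]);go([300,350,260],0)
a,b=snap("top"),snap("side")
t=lambda s,x,y:cv2.resize(s["img"][y:y+110,x:x+110],(400,400),interpolation=cv2.INTER_CUBIC)
cv2.imwrite("pics/s1.png",np.hstack([t(a,300,90),t(b,190,100)])[:,:,::-1])
E
```

```text
False
t 75.8 p [ 424.1 -179.9   28.6] q6 1.139 gap 0.286 gf 0.0 F [ 0.  -0.2  0.6]
t 76.0 p [ 424.5 -180.    28.8] q6 1.139 gap 0.105 gf 58.5 F [0.6 1.2 5.9]
False
t 79.0 p [ 588.8 -198.5   28.9] q6 1.252 gap 0.108 gf 58.5 F [-0.6 -5.3  3.4]
False
t 79.9 p [ 595.8 -199.2   28.7] q6 1.259 gap 0.104 gf 60.5 F [-19.9  -4.7  19.5]
t 80.2 p [ 594.5 -197.8   27.9] q6 1.26 gap 0.281 gf 13.7 F [-23.6  -2.   19.3]
d 0.082097359067601
```

View pics/s1.png

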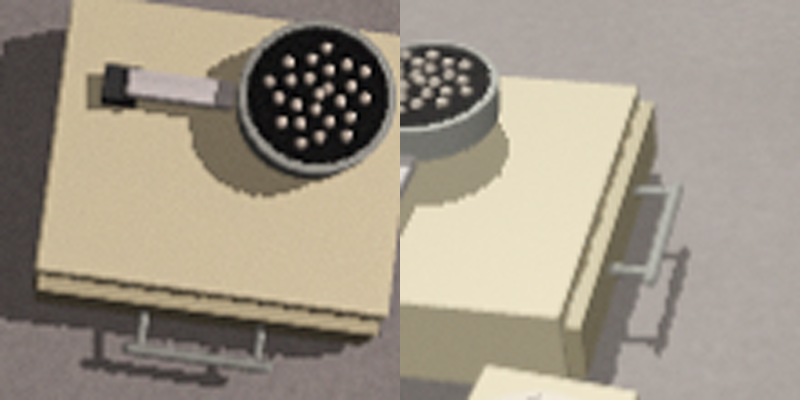

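```bash
python3 - <<'E'
from h import *
phi=pick_phi(handle(45,100),YAW+np.pi/2,0)
bot.grip(0,40);go(handle(45,130),phi);print(line(handle(45,5),100,12))
print(line(handle(5,5),20,22));e=st()["eef_pos"];print("d",(H0-e[:2])@FX)
line(handle(45,5),100);line(handle(45,130))
# red bar angle = 180+30.6 deg -> turn cw 1.5
turn(210.6,1.5)
go([300,350,260],0);a,b=snap("top"),snap("side")
for c in("blue","orange","pink"):
    for m in match(a,blobs(a,c,60,400),b,blobs(b,c,80,700)):print(c,m[0])
k=lambda s,x,y:cv2.resize(s["img"][y:y+60,x:x+60],(300,300),interpolation=cv2.INTER_CUBIC)
t=lambda s,x,y:cv2.resize(s["img"][y:y+110,x:x+110],(300,300),interpolation=cv2.INTER_CUBIC)
cv2.imwrite("pics/f1.png",np.vstack([np.hstack([k(a,240,135),k(b,200,195)]),np.hstack([t(a,300,90),t(b,190,100)])])[:,:,::-1])
E
```

```text
False
True
t 89.1 p [ 579.1 -196.1   32.1] q6 -0.32 gap 0.0 gf 0.0 F [ 0.5  0.7 -0.6]
d 15.6512892528494
t 93.0 p [670.7  67.3  90.9] q6 -0.527 gap 0.499 gf 0.0 F [0.2 0.1 0.7]
t 93.3 p [670.6  68.5  91.4] q6 -0.528 gap 0.154 gf 40.4 F [-2.2  2.6  5.3]
t 95.1 p [670.6  69.1  91.4] q6 0.968 gap 0.156 gf 39.8 F [-0.9  4.8  0.3]
blue [435.2 227.5  36.8]
orange [535.2 121.1  35.8]
pink [368.6 -84.2  19.1]
pink [342.9 234.5  19.4]
pink [344.7  64.1  19.8]
pink [313.  148.6  19.5]
```

View pics/f1.png

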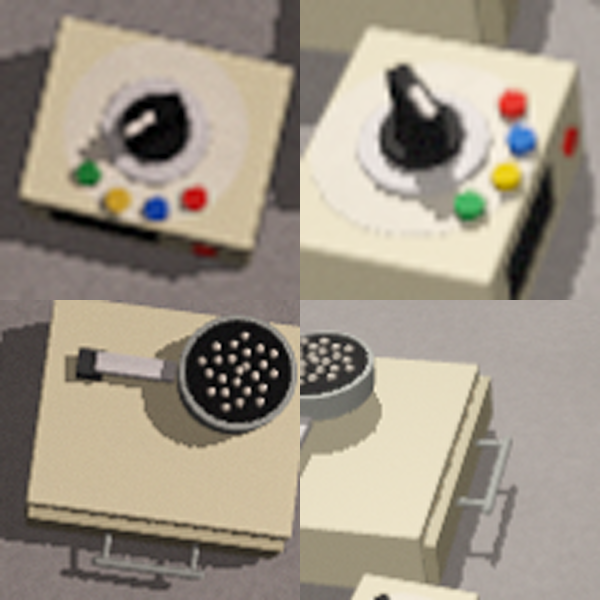

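```bash
python3 -c "
from station import close_job;print(close_job())"
```

```text
the job is handed in; nothing more can be done
None
```

The job is handed in at about 97 s on the robot's clock: I turned the selector to red first, put the empty jar in the blue tray, stood all four green jars in the drawer, shut it, then turned the selector to green. The last pictures show the knob at green, the drawer shut and the blue, orange and pink jars unmoved; I did not re-measure the screwdriver or spool at the end, and the judge's verdict was not shown.

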